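Find the loose-capped tin and push it out of the rack

ROBOT

A 6-joint arm with a two-finger parallel gripper is mounted at the origin on the work surface; the furniture and walls round the work are solid. World frame = base frame: x ahead of the robot, y to its left, z up, the work surface at z = 0. Lengths are in m, angles in rad, forces in N, time in s.
With the tool pointing down it reaches from about 0.375 to 0.975 m from the base axis. Payload 3.8 kg.
Tool frame: the origin (TCP) lies on the mounting face of the last link; the fingertips stand 173 mm ahead of it and the grasp point (between the pads) lies 155 mm ahead of it; z points along the fingers, y is the direction in which the jaws open and shut (so a half turn about z gives the same grasp; the last joint's range is limited). The gripper opens to 85 mm and grips with 20 to 120 N. Pads are 22 mm wide; open, the fingers measure 114 mm over their backs; the gripper's body (76 mm by 85 mm) begins 54 mm behind the grasp point. The pads swing forward as they close: fully open they stand 13 mm farther back than shut.
Start: joints at [-1.185, 0.264, 1.604, -0, 1.274, -0.037], TCP at [0.277, -0.616, 0.405] pointing down, gripper open.
Joint ranges: [-2.63, 2.63], [-0.94, 2.18], [0.31, 2.57], [-1.31, 4.45], [0, 2.66], [-2.55, 2.55]. Speed limits (rad/s): [2.57, 2.57, 3.14, 3.14, 3.14, 3.14].

INTERFACE

Orientations are given as a rotation vector (axis times angle).
In Python, from workcell import bot gives the robot as it stands.
- The arm moves only by the shell command python3 -m jog 'ROWS' [FORCE]. ROWS is JSON, a list that holds one entry, the list of rows, each a list of 7 numbers: the closure, from 0 (fully open) to 1 (shut), then the shift along the tool's x, y, z in cm, then the turn, a rotation vector about the tool's x, y, z in rad. A call has 1 to 12 rows; each row is the pose to reach, as a shift and turn from the pose commanded when the call began, along the tool's axes at that moment; what a row does not reach only later rows make up. A row lasts 1/8 s, in which the tool goes at most 62.5 mm and 10.7 degrees, less where a joint would pass 70% of its speed; a pose out of reach is approached as far as the arm can. A call with a gripper value outside its range is refused whole. The fingers move at their own pace and stop on an object; FORCE is the grip in N (left out, the last holds). Time passes only in rows, so rows that repeat a pose let the fingers close. It gives the time, the measured TCP pose, the force and the opening at its end, in the units of the state.
- bot.read_state(): the state, without advancing time (a new reading comes with each control period).
- bot.read_camera(name): name is "side" or "top"; returns the picture (420x560x3 uint8, red, green, blue); there is no depth.
- bot.camera_model(name): a dict with "intrinsics" (3x3 intrinsics, pixels), "k1" (the pictures are not rectified: a ray, as slopes to the right and down, at radius r is drawn at 1 + k1 r^2 times it, then the intrinsics apply), "rvec" (rotation vector, rad) and "tvec" (3), from world to camera coordinates, as OpenCV has them. Camera axes: x right, y down, z forward; pixel columns grow to the right and rows downward; lengths in m; the calibration is good to about 2 mm. A picture is of the moment at which its call begins. camera_model takes no time and is no camera call.
- bot.finish_job(): hands the job in, once; it reports no verdict.
The state is a dict: "time": time; "q": joint angles; "joint_vel": joint speeds; "joint_torque": joint torques, N m; "tool_pos": TCP position; "tcp_rot": TCP orientation; "wrist_force": force on the tool from outside, world axes, zero at the start; "torque": the same for the moment, N m; "width": opening from 0.0 (shut) to 1.0 (fully open).
Only numpy, scipy, OpenCV 4.12 (cv2) and the standard library are available. Lean on these libraries where they do the work, as an engineer would, in place of code of your own. Each camera call takes 0.05 s, during which the arm holds its last target.

TASK

Test-twist the wing cap of each of the three tins while they all stand in the rack: tight caps give only a few degrees and stop, and the one that turns on easily should be turned by about 25 degrees to be sure. When all three have been tried, push the loose-capped tin out of the far end of its lane so that it stands upright on the bench just clear of the battens, and leave the two tight-capped tins standing in their lanes. Do not disturb the sanding block or the tape roll.

Things in the scene. Friction and masses are not known exactly. Their poses are not given: they have to be found in the camera images.
- rack: pale wooden rack fixed to the bench: 4 battens 160 mm long, 16 wide, 28 high make 3 lanes 80 mm wide, centre lines y = -96, 0, +96 mm, no floor, far (+x) end open; a cross bar 16 mm high closes the near end (x = -104 to -80 mm). Origin on the bench at mid-battens (they span x = -80 to +80 mm); x along the lanes away from the robot, y left. Tins start at x = -15 to +20 mm
- tin_a: one of three lookalike square metal tins with black screw caps: 76 x 76 mm (seams 78), 60 mm high, 98 mm with cap and wing, about 0.65 kg, loose. Origin at the centre of its underside, x along its lane (away from the robot), z up. Its lane changes from start to start; only twisting shows whether its cap is tight
- cap_a (a joint): turn of this tin's screw cap, rad, 0 at the start for every cap, positive anticlockwise from above; it stays where it is left. A tight cap turns stiffly (0.1 N m) up to 0.14 rad either way and stops dead; a loose one turns easily (0.015 N m) up to 1.4 rad either way. Caps do not rise or come off
- wing_a (a point): centre of the upright wing on this tin's cap, on the cap's axis, 88 mm above the bench. The wing is a bar 52 mm long, 14 thick, 23 high (76 to 98 mm above the bench) on a round cap 54 mm across; its long side lies along this frame's y (across the lane at the start), so it is pinched along x
- tin_b: one of three lookalike square metal tins with black screw caps: 76 x 76 mm (seams 78), 60 mm high, 98 mm with cap and wing, about 0.65 kg, loose. Origin at the centre of its underside, x along its lane (away from the robot), z up. Its lane changes from start to start; only twisting shows whether its cap is tight
- cap_b (a joint): turn of this tin's screw cap, rad, 0 at the start for every cap, positive anticlockwise from above; it stays where it is left. A tight cap turns stiffly (0.1 N m) up to 0.14 rad either way and stops dead; a loose one turns easily (0.015 N m) up to 1.4 rad either way. Caps do not rise or come off
- wing_b (a point): centre of the upright wing on this tin's cap, on the cap's axis, 88 mm above the bench. The wing is a bar 52 mm long, 14 thick, 23 high (76 to 98 mm above the bench) on a round cap 54 mm across; its long side lies along this frame's y (across the lane at the start), so it is pinched along x
- tin_c: one of three lookalike square metal tins with black screw caps: 76 x 76 mm (seams 78), 60 mm high, 98 mm with cap and wing, about 0.65 kg, loose. Origin at the centre of its underside, x along its lane (away from the robot), z up. Its lane changes from start to start; only twisting shows whether its cap is tight
- cap_c (a joint): turn of this tin's screw cap, rad, 0 at the start for every cap, positive anticlockwise from above; it stays where it is left. A tight cap turns stiffly (0.1 N m) up to 0.14 rad either way and stops dead; a loose one turns easily (0.015 N m) up to 1.4 rad either way. Caps do not rise or come off
- wing_c (a point): centre of the upright wing on this tin's cap, on the cap's axis, 88 mm above the bench. The wing is a bar 52 mm long, 14 thick, 23 high (76 to 98 mm above the bench) on a round cap 54 mm across; its long side lies along this frame's y (across the lane at the start), so it is pinched along x
- sanding_block: brown sanding block, 126 x 94 x 29 mm, loose on the bench to the left; origin at the centre of its underside; not to be disturbed
- tape_roll: roll of pale tape lying flat, 90 mm across, 22 mm high, loose on the bench to the right; origin at the centre of its underside; not to be disturbed
Not all that is in view belongs to the job. Leave any turquoise or yellow look-alike of the tin_a alone.

How it is judged:
By the outcome, as a careful person would: the job done as asked, in the order asked, and still so for the second after the job is handed in, with the robot touching nothing.
It also fails if it takes over 61 s, if anything falls off the work surface, if the arm or the gripper's body presses on something with over 40 N, if the wrist force passes 120 N, or if a joint passes its speed limit or range.

## Working session

There is one attempt and no reset: what is moved stays moved. The work goes in short steps, Python scripts to look and compute and a shell command to move; the robot and the scene stay as the last step left them, time stands still between calls to the robot, and variables do not carry over. Pictures are saved under pics/ and viewed, and the job is handed in when it is done.

```bash
mkdir -p pics; ls; python3 - <<'E'
from workcell import bot
import cv2
s=bot.read_state(); print({k:s[k] for k in ('time','tool_pos','tcp_rot','width','wrist_force')})
for n in ("side","top"):
    cv2.imwrite(f"pics/{n}0.png",bot.read_camera(n)[:,:,::-1]); m=bot.camera_model(n); print(n,m)
E
```

```text
pics
{'time': 0.0, 'tool_pos': array([ 0.27683384, -0.61523553,  0.40336219]), 'tcp_rot': array([-3.06944762e+00, -6.58711471e-01,  6.07694293e-04]), 'width': 0.9987443502125343, 'wrist_force': array([0.28841049, 0.08365332, 0.61212228])}
side {'intrinsics': array([[399.08114681,   0.        , 279.27423499],
       [  0.        , 399.08114681, 207.11961699],
       [  0.        ,   0.        ,   1.        ]]), 'k1': -0.03801278219217823, 'rvec': array([ 2.0008059 ,  0.08783313, -0.01963863]), 'tvec': array([-0.50426808,  0.03958131,  1.05156575])}
top {'intrinsics': array([[521.28026397,   0.        , 281.89412247],
       [  0.        , 521.28026397, 210.23215302],
       [  0.        ,   0.        ,   1.        ]]), 'k1': -0.1306782353327616, 'rvec': array([ 2.20527451, -2.15858434,  0.08698941]), 'tvec': array([-0.02271952,  0.50789052,  1.44570462])}
```

View pics/top0.png

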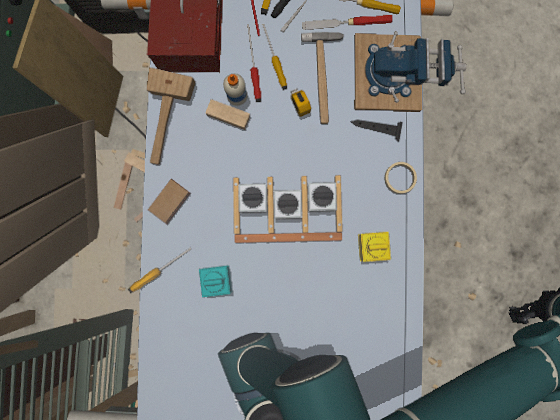

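View pics/side0.png

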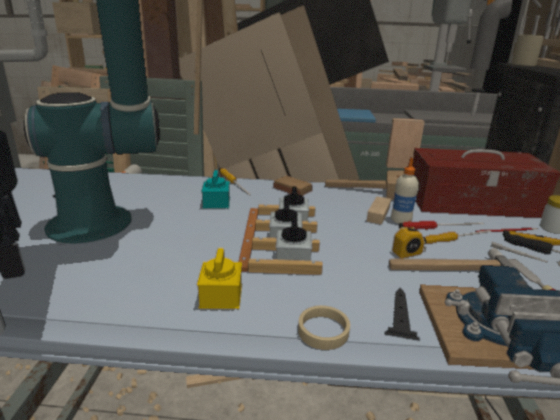

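The top view shows the rack at about (288,210). Three silver tins with black caps stand in it at about (253,197), (288,203) and (322,196). The lookalikes are turquoise at (215,281) and yellow at (375,247). The block is at (170,201) and the tape at (400,178). I'll choose the three silver tins and check them in a close crop.

```bash
cat > h.py <<'E'
from workcell import bot
import numpy as np, cv2
def ray(n,uv):
    m=bot.camera_model(n); K=m['intrinsics']; R=cv2.Rodrigues(m['rvec'])[0]
    p=cv2.undistortPoints(np.array([[uv]],float),K,np.array([m['k1'],0,0,0,0.]))[0,0]
    return -R.T@m['tvec'], R.T@np.array([p[0],p[1],1])
def onz(n,uv,z):
    o,d=ray(n,uv); return o+d*(z-o[2])/d[2]
def proj(n,P):
    m=bot.camera_model(n)
    return cv2.projectPoints(np.array([P],float),m['rvec'],m['tvec'],m['intrinsics'],np.array([m['k1'],0,0,0,0.]))[0][0,0]
E
python3 - <<'E'
from h import *
im=cv2.imread('pics/top0.png'); c=im[165:255,220:360]
cv2.imwrite('pics/crop0.png',cv2.resize(c,None,fx=5.5,fy=5.5,interpolation=cv2.INTER_CUBIC))
c=cv2.imread('pics/side0.png')[165:285,230:340]
cv2.imwrite('pics/crop1.png',cv2.resize(c,None,fx=5,fy=5,interpolation=cv2.INTER_CUBIC))
E
```

```text
(no output)
```

View pics/crop0.png

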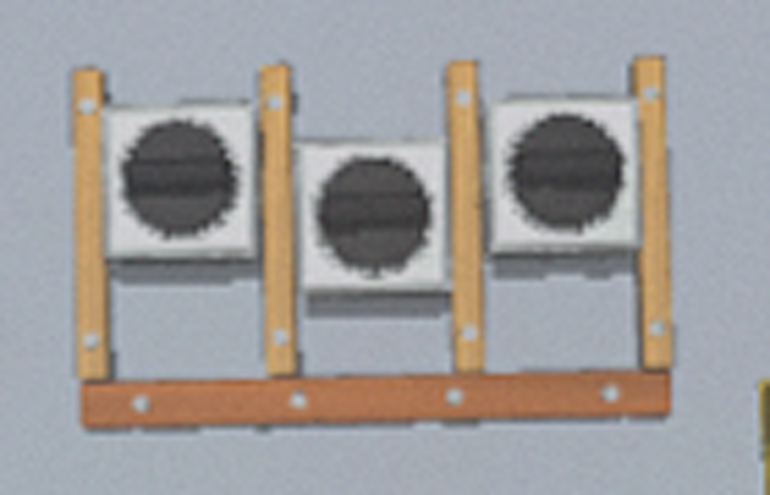

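View pics/crop1.png

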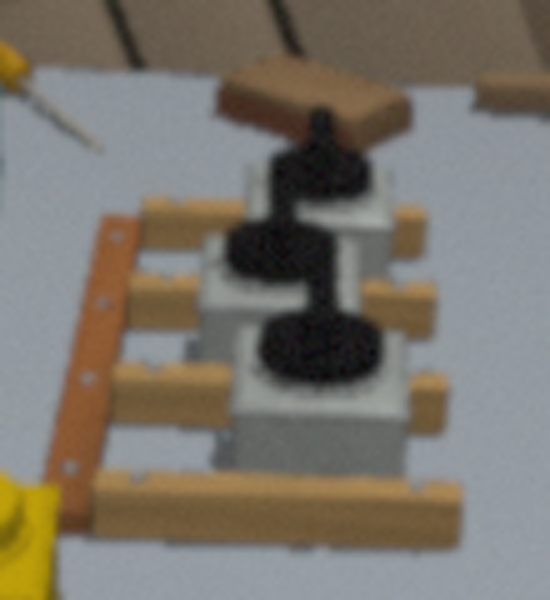

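The crops confirm three silver tins with black caps, and every wing lies across its lane. Next I'll measure them.

```bash
python3 - <<'E'
from h import *
im=cv2.imread('pics/top0.png'); sub=im.copy()
g=im.max(axis=2); m=np.zeros_like(g); m[165:255,225:350]=(g[165:255,225:350]<105)*255
hsv=cv2.cvtColor(im,cv2.COLOR_BGR2HSV); m[hsv[:,:,1]>70]=0
m=cv2.morphologyEx(m,cv2.MORPH_OPEN,np.ones((7,7),np.uint8))
n,l,st,ce=cv2.connectedComponentsWithStats(m)
for i in range(1,n):
    if st[i,4]>150:
        (c,r)=cv2.minEnclosingCircle(np.argwhere(l==i)[:,::-1].astype(np.float32))
        print('cap',st[i],ce[i],c,r,onz('top',ce[i],.077),)
# batten
def f(x,y): return (220+(x+.5)/5.5-.5,165+(y+.5)/5.5-.5)
print('batten far/near ends')
for a,b in [((88,67),(93,380)),((275,64),(281,376)),((463,60),(469,372)),((650,56),(656,368))]:
    A=onz('top',f(*a),.028);B=onz('top',f(*b),.028);print(A,B,np.degrees(np.arctan2(*(A-B)[[1,0]])),np.linalg.norm(A-B),(A+B)/2)
# tin top faces: white mask
w=((hsv[:,:,1]<25)&(hsv[:,:,2]>195)).astype(np.uint8)*255
w[:165]=0;w[255:]=0;w[:,:225]=0;w[:,350:]=0
w=cv2.morphologyEx(w,cv2.MORPH_CLOSE,np.ones((3,3),np.uint8))
for c in cv2.findContours(w,cv2.RETR_EXTERNAL,cv2.CHAIN_APPROX_NONE)[0]:
    if cv2.contourArea(c)>300:
        r=cv2.minAreaRect(c); print('tin',r,onz('top',r[0],.06))
mp=lambda lo,hi,box:None
for nm,lo,hi,(x0,x1,y0,y1),z in [('block',(5,60,60),(20,200,200),(140,200,170,230),.029),('tape',(15,40,120),(35,160,255),(380,420,155,200),.022)]:
    k=cv2.inRange(hsv,lo,hi); q=np.zeros_like(k); q[y0:y1,x0:x1]=k[y0:y1,x0:x1]
    pts=np.argwhere(q)[:,::-1].astype(np.float32); r=cv2.minAreaRect(pts); print(nm,r,onz('top',r[0],z))
E
```

```text
cap [314 187  19  19 308] [322.70779221 195.83766234] (322.5362548828125, 195.9611358642578) 10.259393692016602 [ 0.54528311 -0.12158915  0.077     ]
cap [243 188  19  19 305] [252.05901639 196.90491803] (252.26470947265625, 196.73529052734375) 10.199240684509277 [0.5382393  0.06973531 0.077     ]
cap [279 194  18  19 300] [287.47       203.30666667] (287.5, 203.5) 10.12432861328125 [ 0.52288742 -0.02649755  0.077     ]
batten far/near ends
[0.59925599 0.12044406 0.028     ] [0.43931427 0.11334346 0.028     ] 2.5419745966207237 0.16009925637169165 [0.51928513 0.11689376 0.028     ]
[0.60278158 0.02479081 0.028     ] [0.44344129 0.01804722 0.028     ] 2.423421201537545 0.1594829330518097 [0.52311144 0.02141902 0.028     ]
[ 0.60694068 -0.0712926   0.028     ] [ 0.44749502 -0.07718983  0.028     ] 2.1181665210050333 0.15955468154772856 [ 0.52721785 -0.07424122  0.028     ]
[ 0.61120929 -0.16712341  0.028     ] [ 0.45147864 -0.1721804   0.028     ] 1.813349820873037 0.1598106790347652 [ 0.53134396 -0.16965191  0.028     ]
tin ((287.0, 204.0), (24.0, 24.0), 90.0) [ 0.52252096 -0.02543615  0.06      ]
tin ((252.0, 197.0), (24.0, 24.0), 90.0) [0.53972641 0.07086955 0.06      ]
tin ((322.0, 196.0), (24.0, 24.0), 90.0) [ 0.54663012 -0.12098834  0.06      ]
block ((161.5648956298828, 197.26246643066406), (50.68663787841797, 46.90968704223633), 10.885526657104492) [0.53692109 0.32799658 0.029     ]
tape ((401.0, 177.0), (30.0, 30.0), 90.0) [ 0.61017402 -0.34854562  0.022     ]
```

```bash
cat >> h.py <<'E'
from scipy.spatial.transform import Rotation as Ro
def row(x,y,z,head):
    s=bot.read_state(); R=Ro.from_rotvec(s['tcp_rot']); h=np.radians(head)
    T=Ro.from_matrix(np.array([[np.cos(h),np.sin(h),0],[np.sin(h),-np.cos(h),0],[0,0,-1]]))
    print('shift cm',np.round(R.inv().apply(np.array([x,y,z])-s['tool_pos'])*100,2),'turn',np.round((R.inv()*T).as_rotvec(),3))
def st():
    s=bot.read_state(); X=Ro.from_rotvec(s['tcp_rot']).as_matrix()
    print('t %.2f'%s['time'],'pos',np.round(s['tool_pos'],4),'head %.2f'%np.degrees(np.arctan2(X[1,0],X[0,0])),'tilt',np.round(X[:2,2],3),'F',np.round(s['wrist_force'],2),'M',np.round(s['torque'],3),'w %.3f'%s['width'],'q',np.round(s['q'],2))
E
python3 -c "
from h import *
st();row(.545,-.1216,.30,92.4)"
```

```text
t 0.10 pos [ 0.2768 -0.6153  0.4035] head 24.23 tilt [-0.001  0.002] F [-0.73  0.3  -0.31] M [-0.027 -0.008  0.021] w 0.997 q [-1.18  0.26  1.61  0.    1.27 -0.04]
shift cm [ 44.71 -33.99  10.42] turn [-2.00e-03 -1.00e-03 -1.19e+00]
```

```bash
python3 -m jog '[[[0,44.7,-34,10.4,0,0,-1.19],[0,44.7,-34,10.4,0,0,-1.19],[0,44.7,-34,10.4,0,0,-1.19],[0,44.7,-34,10.4,0,0,-1.19],[0,44.7,-34,10.4,0,0,-1.19],[0,44.7,-34,10.4,0,0,-1.19],[0,44.7,-34,10.4,0,0,-1.19],[0,44.7,-34,10.4,0,0,-1.19],[0,44.7,-34,10.4,0,0,-1.19],[0,44.7,-34,10.4,0,0,-1.19],[0,44.7,-34,10.4,0,0,-1.19],[0,44.7,-34,10.4,0,0,-1.19]]]' 40; python3 -c "
from h import *
st();row(.545,-.1216,.253,92.4)"
```

```text
time: 1.6
tool_pos: [0.5446, -0.1233, 0.3008]
tcp_rot: [2.176, 2.266, -0.001]
wrist_force: [-0.7, -0.3, -0.5]
width: 0.998
t 1.60 pos [ 0.5446 -0.1233  0.3008] head 92.33 tilt [-0. -0.] F [-0.73 -0.32 -0.48] M [-0.066  0.055 -0.001] w 0.998 q [-0.27  0.13  1.96 -0.    1.05 -0.31]
shift cm [0.17 0.04 4.78] turn [-0.     0.    -0.001]
```

```bash
python3 -m jog '[[[0,0.15,0.05,3,0,0,0],[0,0.15,0.05,4.8,0,0,0],[0,0.15,0.05,4.8,0,0,0],[1,0.15,0.05,4.8,0,0,0],[1,0.15,0.05,4.8,0,0,0],[1,0.15,0.05,4.8,0,0,0],[1,0.15,0.05,4.8,0,0,0],[1,0.15,0.05,4.8,0,0,0],[1,0.15,0.05,4.8,0,0,0]]]' 40; python3 -c "
from h import *
st()
for n in ('side','top'): cv2.imwrite('pics/%s1.png'%n,bot.read_camera(n)[:,:,::-1])
c=cv2.imread('pics/side1.png')[125:285,210:370]
cv2.imwrite('pics/crop2.png',cv2.resize(c,None,fx=3.7,fy=3.7,interpolation=cv2.INTER_CUBIC))"
```

```text
time: 2.72
tool_pos: [0.5454, -0.1206, 0.253]
tcp_rot: [-2.174, -2.268, 0.001]
wrist_force: [-3.3, 0.1, 4.1]
width: 0.151
t 2.73 pos [ 0.5454 -0.1206  0.253 ] head 92.42 tilt [-0. -0.] F [-3.3   0.11  4.07] M [-0.037  0.518 -0.006] w 0.151 q [-0.26  0.19  2.   -0.    0.96 -0.3 ]
```

View pics/crop2.png

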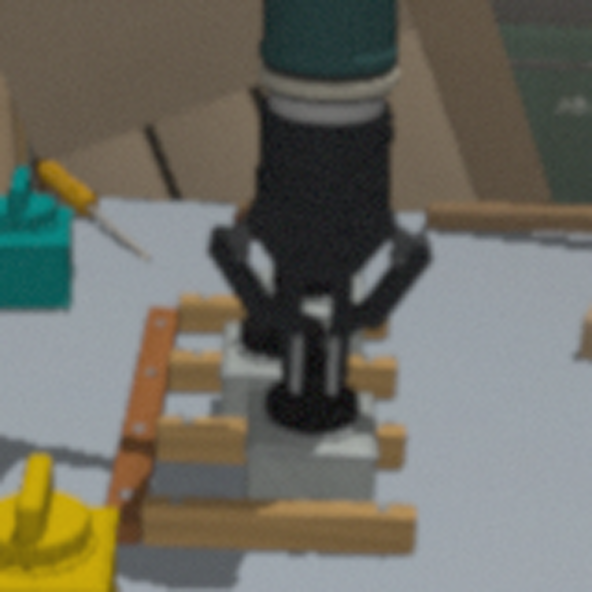

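The side view shows the fingers straddling the right tin's wing, around crop pixel (315,370), and the width reading matches 14 mm. Now I'll twist gently and read the torque.

```bash
python3 -m jog '[[[1,0,0,0,0,0,-0.02],[1,0,0,0,0,0,-0.04],[1,0,0,0,0,0,-0.06],[1,0,0,0,0,0,-0.08]]]'; python3 -c "
from h import *
st()"
```

```text
time: 3.32
tool_pos: [0.5454, -0.1206, 0.2531]
tcp_rot: [-2.081, -2.353, 0.001]
wrist_force: [-4.1, -0.0, 5.6]
width: 0.153
t 3.33 pos [ 0.5454 -0.1206  0.2531] head 97.03 tilt [-0.001  0.   ] F [-4.11 -0.01  5.62] M [ 0.012  0.597 -0.001] w 0.153 q [-0.26  0.19  2.   -0.    0.96 -0.38]
```

```bash
python3 -m jog '[[[1,0,0,0,0,0,-0.02],[1,0,0,0,0,0,-0.04],[1,0,0,0,0,0,-0.06],[1,0,0,0,0,0,-0.08]]]'; python3 -c "
from h import *
st()"
```

```text
time: 3.82
tool_pos: [0.5453, -0.1206, 0.2531]
tcp_rot: [-1.985, -2.434, 0.001]
wrist_force: [-4.0, -0.3, 6.1]
width: 0.15
t 3.83 pos [ 0.5453 -0.1206  0.2531] head 101.61 tilt [-0.001  0.   ] F [-3.99 -0.25  6.12] M [-0.007  0.604 -0.007] w 0.150 q [-0.26  0.19  2.   -0.    0.96 -0.46]
```

The torque is close to zero past 0.14 rad, so this cap looks loose. I'll continue to about 25° and check visually.

```bash
python3 -m jog '[[[1,0,0,0,0,0,-0.05],[1,0,0,0,0,0,-0.1],[1,0,0,0,0,0,-0.15],[1,0,0,0,0,0,-0.2],[1,0,0,0,0,0,-0.25],[1,0,0,0,0,0,-0.285],[1,0,0,0,0,0,-0.285]]]'; python3 -c "
from h import *
st()"; python3 -m jog '[[[0,0,0,0,0,0,0],[0,0,0,0,0,0,0],[0,0,0,0,0,0,0],[0,0,0,-5,0,0,0],[0,0,0,-5,0,0,0]]]';python3 -c "
from h import *
st();row(.523,-.0265,.30,92.4)"
```

```text
time: 4.7
tool_pos: [0.5452, -0.1206, 0.2531]
tcp_rot: [-1.619, -2.691, 0.001]
wrist_force: [-5.0, -0.0, 6.2]
width: 0.15
t 4.70 pos [ 0.5452 -0.1206  0.2531] head 117.93 tilt [-0.001 -0.   ] F [-5.02 -0.    6.16] M [-0.049  0.711 -0.021] w 0.150 q [-0.26  0.19  2.   -0.    0.96 -0.75]
time: 5.32
tool_pos: [0.5477, -0.1211, 0.3071]
tcp_rot: [1.616, 2.684, 0.004]
wrist_force: [0.4, -1.1, 0.7]
width: 1.0
t 5.33 pos [ 0.5477 -0.1211  0.3071] head 117.90 tilt [ 0.009 -0.002] F [ 0.45 -1.11  0.74] M [-0.044 -0.045 -0.024] w 1.000 q [-0.26  0.13  1.95  0.    1.05 -0.75]
shift cm [9.52 2.24 0.67] turn [0.008 0.004 0.445]
```

```bash
python3 -m jog '[[[0,9.5,2.3,0,0,0,0.445],[0,9.5,2.3,0,0,0,0.445],[0,9.5,2.3,0,0,0,0.445],[0,9.5,2.3,0,0,0,0.445],[0,9.5,2.3,0,0,0,0.445]]]' 40;python3 -c "
from h import *
st();row(.523,-.0265,.253,92.4)
cv2.imwrite('pics/side2.png',bot.read_camera('side')[:,:,::-1])
c=cv2.imread('pics/side2.png')[125:285,210:370]
cv2.imwrite('pics/crop3.png',cv2.resize(c,None,fx=3.7,fy=3.7,interpolation=cv2.INTER_CUBIC))"
```

```text
time: 5.95
tool_pos: [0.5214, -0.0261, 0.3023]
tcp_rot: [-2.173, -2.269, 0.0]
wrist_force: [-0.3, -0.8, 0.2]
width: 1.003
t 5.95 pos [ 0.5214 -0.0261  0.3023] head 92.47 tilt [-0. -0.] F [-0.29 -0.85  0.16] M [ 0.011 -0.023 -0.008] w 1.003 q [-0.1   0.06  2.03 -0.    1.04 -0.14]
shift cm [-0.05  0.16  4.93] turn [-0.     0.     0.001]
```

View pics/crop3.png

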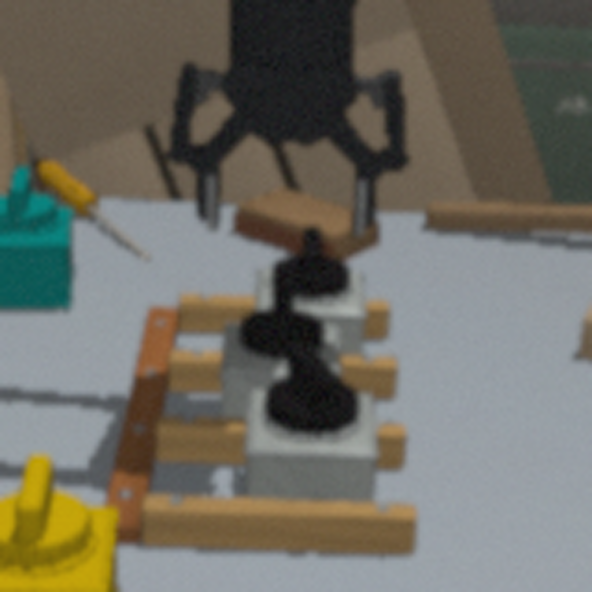

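The right tin's wing, near crop pixel (300,370), now sits skewed on a tin that is still square in its lane, so the cap did turn. Next is the middle tin.

```bash
python3 -m jog '[[[0,-0.05,0.15,3,0,0,0],[0,-0.05,0.15,4.9,0,0,0],[0,-0.05,0.15,4.9,0,0,0],[1,-0.05,0.15,4.9,0,0,0],[1,-0.05,0.15,4.9,0,0,0],[1,-0.05,0.15,4.9,0,0,0],[1,-0.05,0.15,4.9,0,0,0],[1,-0.05,0.15,4.9,0,0,0],[1,-0.05,0.15,4.9,0,0,0]]]' 40; python3 -c "
from h import *
st()"; python3 -m jog '[[[1,0,0,0,0,0,-0.02],[1,0,0,0,0,0,-0.04],[1,0,0,0,0,0,-0.06],[1,0,0,0,0,0,-0.08]]]'; python3 -c "
from h import *
st()"
```

```text
time: 7.12
tool_pos: [0.5227, -0.0263, 0.254]
tcp_rot: [-2.174, -2.267, 0.001]
wrist_force: [-4.3, -1.1, 4.9]
width: 0.155
t 7.12 pos [ 0.5227 -0.0263  0.254 ] head 92.41 tilt [-0.001 -0.   ] F [-4.34 -1.09  4.92] M [-0.028  0.63   0.037] w 0.155 q [-0.1   0.13  2.07 -0.    0.95 -0.14]
time: 7.62
tool_pos: [0.5227, -0.0263, 0.254]
tcp_rot: [-2.081, -2.353, 0.001]
wrist_force: [-4.4, -0.9, 6.2]
width: 0.146
t 7.62 pos [ 0.5227 -0.0263  0.254 ] head 97.02 tilt [-0.001  0.   ] F [-4.35 -0.88  6.25] M [-0.067  0.607 -0.107] w 0.146 q [-0.1   0.13  2.07 -0.    0.95 -0.22]
```

```bash
python3 -m jog '[[[1,0,0,0,0,0,-0.02],[1,0,0,0,0,0,-0.04],[1,0,0,0,0,0,-0.06],[1,0,0,0,0,0,-0.075]]]'; python3 -c "
from h import *
st()"
```

```text
time: 8.12
tool_pos: [0.5228, -0.0264, 0.254]
tcp_rot: [1.991, 2.43, -0.001]
wrist_force: [-3.6, -1.3, 3.9]
width: 0.151
t 8.12 pos [ 0.5228 -0.0264  0.254 ] head 101.32 tilt [-0. -0.] F [-3.61 -1.34  3.87] M [-0.277  0.398 -0.077] w 0.151 q [-0.1   0.13  2.07 -0.    0.95 -0.3 ]
```

```bash
python3 -m jog '[[[1,0,0,0,0,0,-0.02],[1,0,0,0,0,0,-0.03],[1,0,0,0,0,0,-0.03]]]'; python3 -c "
from h import *
st()"
```

```text
time: 8.5
tool_pos: [0.5233, -0.0266, 0.2539]
tcp_rot: [1.955, 2.458, 0.0]
wrist_force: [-1.2, -3.8, 3.2]
width: 0.148
t 8.50 pos [ 0.5233 -0.0266  0.2539] head 103.01 tilt [ 0.001 -0.001] F [-1.21 -3.83  3.17] M [-0.562  0.101 -0.069] w 0.148 q [-0.1   0.13  2.07 -0.    0.95 -0.32]
```

The torque stayed at 0.07–0.11 N m and batten reaction built up at the end, so this cap is tight. I'll relieve it slightly, release, and go to the left tin.

```bash
python3 -m jog '[[[1,0,0,0,0,0,0.03],[0,0,0,0,0,0,0.03],[0,0,0,0,0,0,0.03],[0,0,0,0,0,0,0.03],[0,0,0,-5,0,0,0.03],[0,0,0,-5,0,0,0.03],[0,0,0,-5,0,0,0.03]]]';python3 -c "
from h import *
st();row(.538,.0697,.30,92.4)"
```

```text
time: 9.38
tool_pos: [0.5228, -0.0262, 0.3037]
tcp_rot: [1.992, 2.429, 0.001]
wrist_force: [-0.8, 0.3, -0.8]
width: 1.0
t 9.38 pos [ 0.5228 -0.0262  0.3037] head 101.29 tilt [0. 0.] F [-0.8   0.28 -0.84] M [-0.031  0.026 -0.017] w 1.000 q [-0.1   0.07  2.03  0.    1.05 -0.29]
shift cm [9.11 3.36 0.37] turn [ 0.    -0.     0.155]
```

```bash
python3 -m jog '[[[0,9.1,3.4,0.3,0,0,0.155],[0,9.1,3.4,0.3,0,0,0.155],[0,9.1,3.4,0.3,0,0,0.155],[0,9.1,3.4,0.3,0,0,0.155],[0,9.1,3.4,0.3,0,0,0.155]]]' 40;python3 -c "
from h import *
st();row(.538,.0697,.253,92.4)"
```

```text
time: 10.0
tool_pos: [0.5381, 0.0688, 0.3001]
tcp_rot: [-2.175, -2.266, 0.002]
wrist_force: [-0.3, 0.0, -1.1]
width: 1.001
t 10.00 pos [0.5381 0.0688 0.3001] head 92.35 tilt [-0.001 -0.   ] F [-0.28  0.02 -1.14] M [-0.002 -0.017  0.006] w 1.001 q [ 0.08  0.11  1.99 -0.    1.04  0.04]
shift cm [ 0.1  -0.    4.71] turn [-0.001  0.    -0.001]
```

```bash
python3 -m jog '[[[0,0.1,0,3,0,0,0],[0,0.1,0,4.7,0,0,0],[0,0.1,0,4.7,0,0,0],[1,0.1,0,4.7,0,0,0],[1,0.1,0,4.7,0,0,0],[1,0.1,0,4.7,0,0,0],[1,0.1,0,4.7,0,0,0],[1,0.1,0,4.7,0,0,0],[1,0.1,0,4.7,0,0,0]]]' 40; python3 -c "
from h import *
st()"; python3 -m jog '[[[1,0,0,0,0,0,-0.02],[1,0,0,0,0,0,-0.04],[1,0,0,0,0,0,-0.06],[1,0,0,0,0,0,-0.08]]]'; python3 -c "
from h import *
st()";  python3 -m jog '[[[1,0,0,0,0,0,-0.02],[1,0,0,0,0,0,-0.04],[1,0,0,0,0,0,-0.06],[1,0,0,0,0,0,-0.07]]]'; python3 -c "
from h import *
st()"
```

```text
time: 11.12
tool_pos: [0.5381, 0.0707, 0.254]
tcp_rot: [-2.174, -2.267, 0.001]
wrist_force: [-3.2, 0.6, 4.4]
width: 0.149
t 11.12 pos [0.5381 0.0707 0.254 ] head 92.41 tilt [-0.001  0.   ] F [-3.16  0.6   4.41] M [-0.011  0.584  0.005] w 0.149 q [0.08 0.16 2.03 0.   0.95 0.04]
time: 11.62
tool_pos: [0.5381, 0.0706, 0.254]
tcp_rot: [-2.081, -2.353, 0.001]
wrist_force: [-4.4, -0.6, 6.1]
width: 0.153
t 11.62 pos [0.5381 0.0706 0.254 ] head 97.01 tilt [-0.001  0.   ] F [-4.44 -0.59  6.05] M [ 0.029  0.623 -0.057] w 0.153 q [ 0.08  0.16  2.03  0.    0.95 -0.04]
time: 12.12
tool_pos: [0.5382, 0.0705, 0.254]
tcp_rot: [-1.998, -2.424, 0.001]
wrist_force: [-4.2, -1.2, 4.7]
width: 0.153
t 12.12 pos [0.5382 0.0705 0.254 ] head 101.02 tilt [-0.001 -0.   ] F [-4.17 -1.22  4.67] M [-0.224  0.47  -0.142] w 0.153 q [ 0.08  0.16  2.03 -0.    0.95 -0.11]
```

```bash
python3 -m jog '[[[1,0,0,0,0,0,-0.02],[1,0,0,0,0,0,-0.03],[1,0,0,0,0,0,-0.03]]]'; python3 -c "
from h import *
st()"; python3 -m jog '[[[1,0,0,0,0,0,0.03],[0,0,0,0,0,0,0.03],[0,0,0,0,0,0,0.03],[0,0,0,0,0,0,0.03],[0,0,0,-5,0,0,0.03],[0,0,0,-9,0,0,0.03],[0,0,0,-9,0,0,0.03],[0,0,0,-9,0,0,0.03]]]';python3 -c "
from h import *
st()
cv2.imwrite('pics/top3.png',bot.read_camera('top')[:,:,::-1])
c=cv2.imread('pics/top3.png')[165:255,220:360]
cv2.imwrite('pics/crop4.png',cv2.resize(c,None,fx=5.5,fy=5.5,interpolation=cv2.INTER_CUBIC))"
```

```text
time: 12.5
tool_pos: [0.5387, 0.0703, 0.2539]
tcp_rot: [1.961, 2.453, 0.0]
wrist_force: [-1.8, -2.8, 4.7]
width: 0.152
t 12.50 pos [0.5387 0.0703 0.2539] head 102.73 tilt [ 0.001 -0.001] F [-1.75 -2.76  4.72] M [-0.48   0.127 -0.08 ] w 0.152 q [ 0.08  0.16  2.03 -0.    0.95 -0.14]
time: 13.5
tool_pos: [0.5381, 0.0706, 0.3433]
tcp_rot: [-1.998, -2.424, 0.0]
wrist_force: [-0.4, 0.3, 0.9]
width: 0.999
t 13.50 pos [0.5381 0.0706 0.3433] head 101.00 tilt [-0.  0.] F [-0.42  0.28  0.89] M [-0.004  0.039  0.061] w 0.999 q [ 0.08  0.06  1.95  0.    1.13 -0.11]
```

View pics/crop4.png

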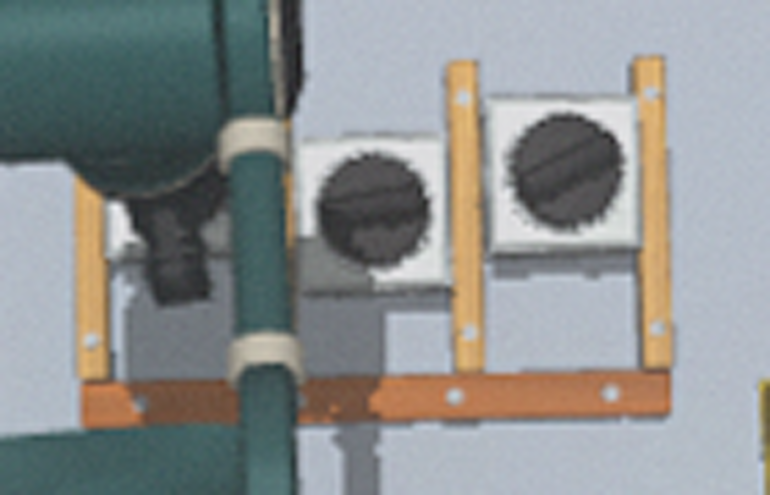

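The crop shows the right tin's wing turned about 25°, around crop pixel (566,171), and the middle wing only a few degrees. All three tins are still in their lanes. Now I'll push the right tin with closed jaws turned across the lane, tips at about 34 mm so the gripper body clears the wing.

```bash
python3 -c "
from h import *
row(.4806,-.1239,.31,2.4)"
```

```text
shift cm [-18.    -9.32   3.25] turn [-0.002  0.002  1.721]
```

```bash
python3 -m jog '[[[1,-18,-9.3,3.2,0,0,1.72],[1,-18,-9.3,3.2,0,0,1.72],[1,-18,-9.3,3.2,0,0,1.72],[1,-18,-9.3,3.2,0,0,1.72],[1,-18,-9.3,3.2,0,0,1.72],[1,-18,-9.3,3.2,0,0,1.72],[1,-18,-9.3,3.2,0,0,1.72],[1,-18,-9.3,3.2,0,0,1.72],[1,-18,-9.3,3.2,0,0,1.72],[1,-18,-9.3,3.2,0,0,1.72],[1,-18,-9.3,3.2,0,0,1.72],[1,-18,-9.3,3.2,0,0,1.72]]]'; python3 -c "
from h import *
st();row(.4806,-.1239,.207,2.4)
cv2.imwrite('pics/top4.png',bot.read_camera('top')[:,:,::-1])
c=cv2.imread('pics/top4.png')[165:255,220:360]
cv2.imwrite('pics/crop5.png',cv2.resize(c,None,fx=5.5,fy=5.5,interpolation=cv2.INTER_CUBIC))"
```

```text
time: 15.05
tool_pos: [0.4813, -0.1238, 0.3112]
tcp_rot: [-3.141, -0.07, 0.001]
wrist_force: [0.3, -0.9, 0.3]
width: -0.003
t 15.05 pos [ 0.4813 -0.1238  0.3112] head 2.55 tilt [-0.001  0.   ] F [ 0.28 -0.89  0.26] M [ 0.002  0.024 -0.007] w -0.003 q [-0.3   0.01  2.08  0.    1.06  1.22]
shift cm [-6.000e-02  1.000e-02  1.042e+01] turn [-0.     0.001  0.003]
```

View pics/crop5.png

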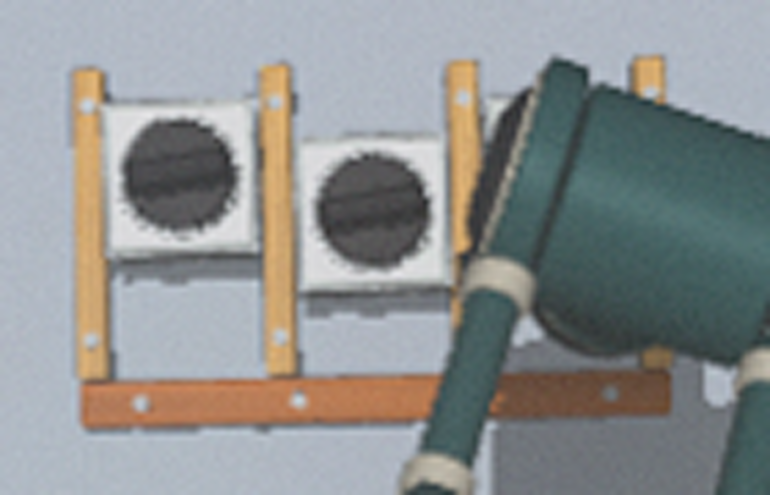

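```bash
python3 -m jog '[[[1,-0.05,0,4,0,0,0],[1,-0.05,0,8,0,0,0],[1,-0.05,0,10.4,0,0,0],[1,-0.05,0,10.4,0,0,0],[1,-0.05,0,10.4,0,0,0]]]' ; python3 -c "
from h import *
st()"; python3 -m jog '[[[1,0.5,0,0,0,0,0],[1,1,0,0,0,0,0],[1,1.5,0,0,0,0,0],[1,2,0,0,0,0,0],[1,2.5,0,0,0,0,0],[1,3,0,0,0,0,0]]]'; python3 -c "
from h import *
st()
cv2.imwrite('pics/side4.png',bot.read_camera('side')[:,:,::-1])
c=cv2.imread('pics/side4.png')[125:285,210:370]
cv2.imwrite('pics/crop6.png',cv2.resize(c,None,fx=3.7,fy=3.7,interpolation=cv2.INTER_CUBIC))"
```

```text
time: 15.72
tool_pos: [0.4816, -0.124, 0.2086]
tcp_rot: [3.14, 0.068, 0.002]
wrist_force: [0.3, -0.0, -0.0]
width: 0.001
t 15.72 pos [ 0.4816 -0.124   0.2086] head 2.48 tilt [ 0.001 -0.   ] F [ 0.27 -0.02 -0.05] M [ 0.021 -0.03  -0.013] w 0.001 q [-0.3   0.14  2.15 -0.    0.85  1.23]
time: 16.48
tool_pos: [0.5109, -0.1225, 0.2074]
tcp_rot: [-3.141, -0.067, 0.002]
wrist_force: [-3.8, -0.1, 2.6]
width: -0.003
t 16.48 pos [ 0.5109 -0.1225  0.2074] head 2.45 tilt [-0.001  0.   ] F [-3.82 -0.11  2.55] M [ 0.003  0.606 -0.03 ] w -0.003 q [-0.28  0.19  2.09 -0.    0.86  1.25]
```

View pics/crop6.png

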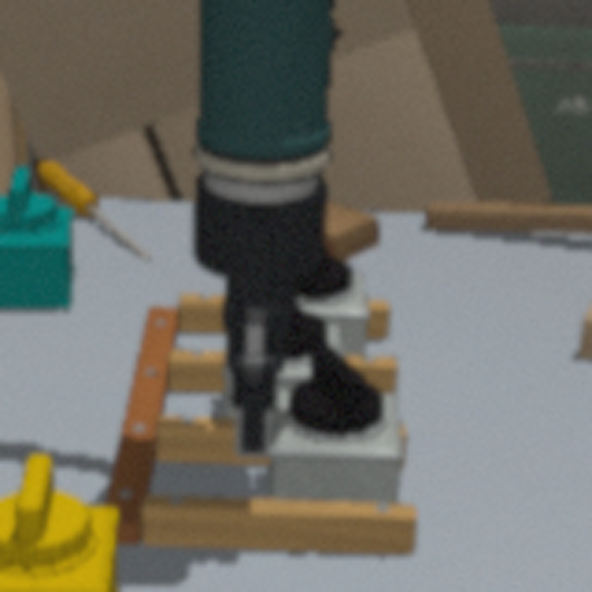

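The tin is sliding upright with 3.8 N on the fingertip at crop pixel (258,430), and the body is clear of the wing. I'll continue the push.

```bash
python3 -m jog '[[[1,0.6,0,0,0,0,0],[1,1.4,0,0,0,0,0],[1,2.2,0,0,0,0,0],[1,3,0,0,0,0,0],[1,3.8,0,0,0,0,0],[1,4.6,0,0,0,0,0],[1,5.4,0,0,0,0,0],[1,6.2,0,0,0,0,0],[1,6.9,0,0,0,0,0],[1,7.5,0,0,0,0,0],[1,7.9,0,0,0,0,0],[1,8.1,0,0,0,0,0]]]'; python3 -c "
from h import *
st()
cv2.imwrite('pics/side5.png',bot.read_camera('side')[:,:,::-1])
cv2.imwrite('pics/top5.png',bot.read_camera('top')[:,:,::-1])
c=cv2.imread('pics/side5.png')[125:285,210:370]
d=cv2.imread('pics/top5.png')[135:255,260:380]
cv2.imwrite('pics/crop7.png',np.hstack([cv2.resize(c,(400,400),interpolation=cv2.INTER_CUBIC),cv2.resize(d,(400,400),interpolation=cv2.INTER_CUBIC)]))"
```

```text
time: 18.02
tool_pos: [0.592, -0.1191, 0.2077]
tcp_rot: [-3.141, -0.067, 0.0]
wrist_force: [-3.2, -0.1, 0.6]
width: -0.003
t 18.02 pos [ 0.592  -0.1191  0.2077] head 2.45 tilt [-0.  0.] F [-3.24 -0.08  0.6 ] M [ 0.009  0.53  -0.02 ] w -0.003 q [-0.24  0.32  1.92 -0.    0.9   1.29]
```

View pics/crop7.png

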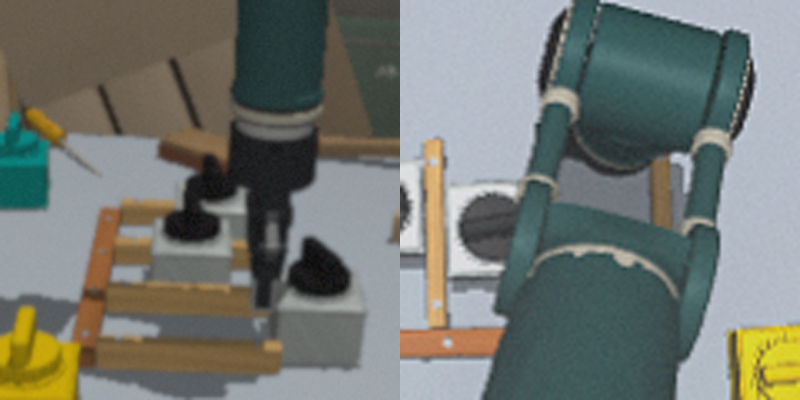

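The tin is upright with its near face about 6 mm short of the batten ends. I'll push 14 mm more.

```bash
python3 -m jog '[[[1,0.4,0,0,0,0,0],[1,0.8,0,0,0,0,0],[1,1.2,0,0,0,0,0],[1,1.4,0,0,0,0,0],[1,1.4,0,0,0,0,0],[1,0.4,0,0,0,0,0],[1,-2,0,0,0,0,0],[1,-2,0,-8,0,0,0],[1,-2,0,-14,0,0,0],[1,-8,0,-14,0,0,0],[1,-14,0,-14,0,0,0],[1,-16,0,-14,0,0,0]]]'; python3 -c "
from h import *
st()
cv2.imwrite('pics/side6.png',bot.read_camera('side')[:,:,::-1])
cv2.imwrite('pics/top6.png',bot.read_camera('top')[:,:,::-1])
c=cv2.imread('pics/side6.png')[125:285,210:370]
d=cv2.imread('pics/top6.png')[135:255,220:360]
cv2.imwrite('pics/crop8.png',np.hstack([cv2.resize(c,(370,370),interpolation=cv2.INTER_CUBIC),cv2.resize(d,(430,370),interpolation=cv2.INTER_CUBIC)]))"
```

```text
time: 19.62
tool_pos: [0.4288, -0.1256, 0.3477]
tcp_rot: [3.141, 0.066, 0.001]
wrist_force: [0.6, -0.8, 0.0]
width: -0.003
t 19.62 pos [ 0.4288 -0.1256  0.3477] head 2.41 tilt [ 0.001 -0.   ] F [ 0.62 -0.79  0.05] M [-0.01  -0.01  -0.003] w -0.003 q [-0.34 -0.13  2.13 -0.    1.14  1.19]
```

View pics/crop8.png

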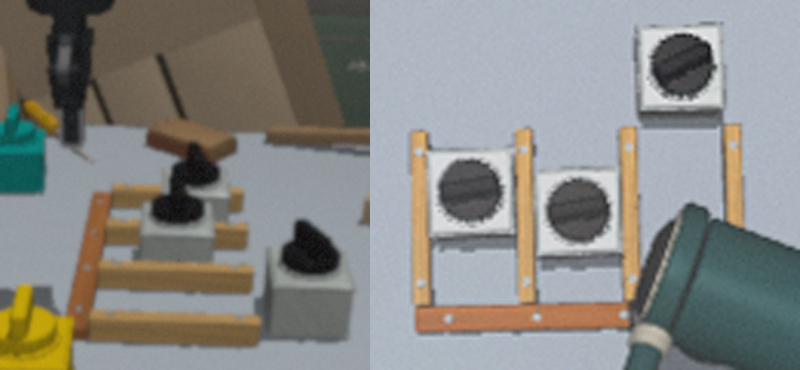

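The tin stands upright past the batten ends, at right-crop pixel (680,68), and the other two are in their lanes. One measured check before handing in.

```bash
python3 - <<'E'
from h import *
a=cv2.imread('pics/top0.png');im=cv2.imread('pics/top6.png')
hsv=cv2.cvtColor(im,cv2.COLOR_BGR2HSV);g=im.max(axis=2)
w=(((hsv[:,:,1]<25)&(hsv[:,:,2]>190))|(g<105)).astype(np.uint8)*255
w[:135]=0;w[225:]=0;w[:,:225]=0;w[:,350:]=0
w=cv2.morphologyEx(w,cv2.MORPH_OPEN,np.ones((5,5),np.uint8))
u=np.array([np.cos(.042),np.sin(.042)]);v=np.array([-u[1],u[0]])
for c in cv2.findContours(w,cv2.RETR_EXTERNAL,cv2.CHAIN_APPROX_NONE)[0]:
    if 300<cv2.contourArea(c)<1200:
        r=cv2.minAreaRect(c); p=onz('top',r[0],.06)[:2]-[.5252,-.0264]; print(np.round(r[0],1),np.round(r[1],1),r[2],'rack xy mm',np.round([p@u*1000,p@v*1000],1))
for n,(x0,x1,y0,y1) in dict(block=(145,195,175,228),tape=(380,420,155,200)).items():
    print(n,'mean diff',np.abs(a[y0:y1,x0:x1].astype(int)-im[y0:y1,x0:x1]).mean())
E
```

```text
[335.1 213.6] [32.6 18.1] 17.10272979736328 rack xy mm [ -31.8 -130. ]
[286.5 201.5] [21. 25.] 90.0 rack xy mm [4.3 2.3]
[250. 195.] [20. 22.] 90.0 rack xy mm [ 24.2 102. ]
block mean diff 8.562767295597483
tape mean diff 9.092407407407407
```

```bash
python3 - <<'E'
from h import *
a=cv2.imread('pics/top0.png');im=cv2.imread('pics/top6.png')
print('noise', np.abs(a[175:228,200:230].astype(int)-im[175:228,200:230]).mean())
u=np.array([np.cos(.042),np.sin(.042)]);v=np.array([-u[1],u[0]])
# cap blob + near top edge of the pushed tin
g=im.max(axis=2); m=np.zeros_like(g); m[140:175,300:345]=(g[140:175,300:345]<110)*255
m=cv2.morphologyEx(m,cv2.MORPH_OPEN,np.ones((5,5),np.uint8))
n,l,s,ce=cv2.connectedComponentsWithStats(m); i=1+s[1:,4].argmax()
p=onz('top',ce[i],.077)[:2]-[.5252,-.0264]; print('cap',ce[i],s[i],'rack mm',p@u*1000,p@v*1000)
hsv=cv2.cvtColor(im,cv2.COLOR_BGR2HSV)
for n,lo,hi,(x0,x1,y0,y1) in [('block',(5,60,60),(20,200,200),(145,195,175,228)),('tape',(15,40,120),(35,160,255),(380,420,155,200))]:
    for q in (a,im):
        k=cv2.inRange(cv2.cvtColor(q,cv2.COLOR_BGR2HSV),lo,hi)[y0:y1,x0:x1]; print(n,np.argwhere(k).mean(0),(k>0).sum())
d=np.hstack([a[130:230,140:200],im[130:230,140:200],im[130:230,300:345]])
cv2.imwrite('pics/crop9.png',cv2.resize(d,None,fx=4.5,fy=4.5,interpolation=cv2.INTER_CUBIC))
E
```

```text
noise 9.863312368972746
cap [321.240625 155.590625] [312 146  19  20 320] rack mm 126.64139377322114 -95.05016240645145
block [25.45924225 23.17451206] 871
block [25.39677047 23.16147636] 867
tape [22.36036036 20.63963964] 222
tape [22.19213974 20.36244541] 229
```

View pics/crop9.png

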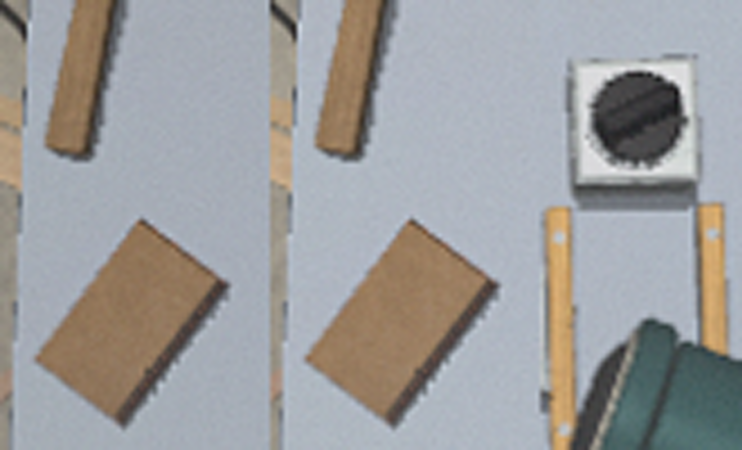

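The pushed tin's centre is at rack x ≈ 127 mm, so its near face is about 8 mm past the batten ends. It is square and upright, and the sanding block and tape roll haven't moved. The arm is clear of everything, so I'm handing in.

```bash
python3 -c "
from h import *
st(); print(bot.finish_job())"
```

```text
t 19.73 pos [ 0.4298 -0.1258  0.3479] head 2.39 tilt [ 0.001 -0.   ] F [-0.42 -0.16 -0.04] M [-0.004 -0.024  0.002] w -0.004 q [-0.34 -0.13  2.13  0.    1.14  1.19]
the job is handed in; nothing more can be done
None
```

The job is done and handed in at about 19.7 s. I twisted all three caps with the tins in the rack, then pushed the loose-capped tin out of its lane.

**Caps:**

| Lane | Result | Twist (tool turn) | Torque |
|---|---|---|---|
| Right | loose | 25.5° | 0.02 N m or less |
| Middle | tight | about 10° at the tool | 0.07–0.11 N m |
| Left | tight | about 10° at the tool | 0.06–0.14 N m |

The tight caps showed no sharp torque jump at their stops. At the end of each twist the side forces rose instead, probably because the tin was turning slightly against its battens. I backed both off by about 2° before letting go.

**Last checks:**
- **Loose tin:** it stands upright at rack x ≈ 127 mm, y ≈ -95 mm, with its near face about 8 mm past the batten ends.
- **Tight tins:** both stand in their lanes. My first automatic measurement of the tins was unreliable: it missed the pushed tin and put the other two 2–6 mm off their lane centres. I relied on the pictures for those two and re-measured the pushed tin from its cap.
- **Sanding block and tape roll:** both are where they were, within 0.3 pixel.
- **Robot:** the arm was clear of everything at hand-in.

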